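# Press a hanging plate onto a frame rail with locking pliers

## Robot

A 7-joint arm with a two-finger parallel gripper is mounted at the origin on the work surface. World frame = base frame: x ahead of the robot, y to its left, z up, the work surface at z = 0. Lengths are in m, angles in rad, forces in N, time in s.
With the tool pointing down it reaches from about 0.425 to 0.925 m from the base axis. Payload 6.8 kg.
Tool frame: the origin (TCP) lies midway between the tips of the shut fingers; the grasp point (between the pads) lies 19 mm behind it (manip.pinch_z is the distance from the TCP to the grasp point, in m); z points along the fingers, x is the direction in which the jaws open and shut, and the axes are right-handed (so a half turn about z gives the same grasp; the last joint's range is limited). The gripper opens to 88 mm and grips with 3 to 60 N. Pads are 20 mm wide; open, the fingers measure 115 mm over their backs; the gripper's body (75 mm by 178 mm) begins 61 mm behind the grasp point.
Start: joints at [-1.244, 0.477, 0.022, 1.555, -0.011, 1.109, -0.083], TCP at [0.284, 0.612, 0.223] pointing down, gripper open.
Joint ranges: [-2.96, 2.96], [-0.34, 2.1], [-1.41, 1.46], [0.24, 2.44], [-1.37, 4.51], [0.17, 1.92], [-2.96, 2.96]. Speed limits (rad/s): [2.39, 2.39, 3.14, 3.14, 3.14, 3.14, 3.14].

## Interface

Orientations are given as a rotation vector (axis times angle).
In Python, from cell import observe, camera, manip gives the robot as it stands. The module is installed in compiled form; this text tells all that it offers.
- The arm moves only by the shell command python3 -m pendant 'ROWS' [FORCE]. ROWS is JSON, a list that holds one entry, the list of rows, each a list of 7 numbers: the turn, a rotation vector about the tool's x, y, z in rad, then the shift along the tool's x, y, z in mm, then the closure, from 0 (fully open) to 1 (shut). A call has 1 to 20 rows; each row shifts and turns the pose as measured when the row begins, along the tool's axes as they then stand; what a row does not reach is not made up. A row lasts 1/12 s, in which the tool goes at most 41.7 mm and 7.16 degrees, less where a joint would pass 70% of its speed; a pose out of reach is approached as far as the arm can. A call is refused whole if a number of a shift passes 41.7 or a number of a turn 0.125, either way. A call with a gripper value outside its range is refused whole. The fingers move at their own pace and stop on an object; FORCE is the grip in N (left out, the last holds). Time passes only in rows, so rows that do not move let the fingers close. It gives the time, the measured TCP pose, the force and the opening at its end, in the units of the state.
- observe(): the state, without advancing time (a new reading comes with each control period).
- camera(name): name is "scene" or "top" or "wrist"; returns a dict with "pixels" (400x640x3 uint8, red, green, blue), "depth" (400x640 float32, m along the optical axis (not along the pixel's ray), 0 where there is no reading), "mtx" (3x3 intrinsics, pixels), "world_from_camera" (4x4, takes a point from camera to world coordinates). Camera axes: x right, y down, z forward; pixel columns grow to the right and rows downward; lengths in m; the calibration is good to about 2 mm. A picture is of the moment at which its call begins.
- manip.close_job(): hands the job in, once; it reports no verdict.
The state is a dict: "t": time; "joint_positions": joint angles; "dq": joint speeds; "joint_efforts": joint torques, N m; "position": TCP position; "orientation": TCP orientation; "force": force on the tool from outside, world axes, zero at the start; "ft_torque": the same for the moment, N m; "gripper_width": finger opening in m.
Only numpy, scipy, OpenCV 4.12 (cv2) and the standard library are available. Lean on these libraries where they do the work, as an engineer would, in place of code of your own. Each camera call takes 0.05 s, during which the arm holds its last target. There are 200 camera calls.

## Task

Slide the wooden rail along its channel until it beds against the stop between the jaws of the bench-mounted locking pliers, pressing it there firmly for a moment (about 10 N, never more than 25 N); then squeeze the handles, with no more than 50 N in all (25 N on each), until they go over centre and stay locked when you let go, which presses the brass hanging plate flush. Finally push the small release lever outwards so that the pliers spring fully open; leave the rail lying home in its channel and the other things on the table where they are.

Things in the scene. Friction and masses are not known exactly. Their poses are not given: they have to be found in the camera images.
- pliers: Locking pliers lying flat at heights 34 to 67 mm, on a steel block (y = -57 to 23 mm, 34 mm tall) bolted on a fixed plywood board 370 x 56 x 16 mm (x = -165 to 205 mm). Origin: on the table, midway between the two handle pivots. +x runs to the jaws and the rail, handles point to -x, +y is the side of the handle with the release lever, z up. Jaws: x = 12 to 69 mm, rubber pads at x = 55 mm, about 27 mm apart when open.
- rail: Loose planed wooden rail 110 long (x) x 18 wide x 26 mm tall, 50 to 100 g, lying in a wooden channel (20 mm wide, floor at height 34 mm, walls 6 mm thick with tops at 44 mm, x = 80 to 200 mm in the pliers' frame). Origin: centre of its underside; its x axis = the pliers'. About 1.2 mm side play. Slides to the pliers' -x, 14 to 51 mm, to the stop.
- rail_end (a point): Centre of the rail's inner end face. It must be pushed against the steel stop in the throat of the pliers. The stop is adjustable and its setting is not measured: its face stands somewhere from x = 18 to x = 30 mm in the pliers' frame, 47 mm above the table, and is rigid, so feel for it (a few mm too far exceeds 25 N).
- rail_tail (a point): Centre of the rail's outer end face, 110 mm from the inner one, 47 mm above the table; it can be pushed here above the channel walls, at heights 46 to 60 mm.
- plate_face (a point): Centre of the outer face of the brass hanging plate (24 x 12 x 2.5 mm) on the +y side of the rail, 31 mm from its inner end; within 6 mm of the pads' middle in x when the rail is home, which is near enough.
- plate (a joint): How far the plate is pressed in, in m: near 0 = 3.5 mm proud of the rail's side, 0.0025 = fully in (flush: its rim 1 mm proud). It stays where it is pressed; it takes about 4 N and is pressed by the jaws.
- handle (a joint): Angle of both handles in rad (geared together): 0 = fully open, grows as they are squeezed, over centre at about 0.098, 0.130 = locked on the stop. Squeezing takes 8 to 12 N on each handle at the grip points (double if only one is pushed), most at about 0.04, how much varies; past 0.098 they jump to the stop and stay. From there the release lever frees them.
- grip_a (a point): Grip point in the middle of the handle on the +y side, 112 mm from its pivot, 47 mm above the table. The handle is a bar 140 mm long, 11 mm thick in y and 20 mm tall (heights 37 to 57 mm), black sleeve.
- grip_b (a point): The same on the other handle (-y side). Over the outsides of both handles at the grip points: 68 mm when open, 39 mm when locked; the outsides can be taken between the fingers from straight above.
- release (a joint): Angle of the release lever to its handle in rad: 0 at rest (sprung back), grows to 0.45 as its tail is pushed outwards, to the pliers' +y. Locked pliers let go after 5 to 18 mm of travel of the tail, at 3 to 8 N.
- release_tip (a point): Centre of the release lever's tail, 55 mm above the table: a steel paddle 32 mm long in x, 5 mm thick, heights 40 to 64 mm. It stands clear beyond the ends of the handles, 165 mm from the pivots, near the middle line when locked; push its inner face towards +y. When the pliers let go it springs about 20 mm further to +y.
- mug: Bystander: white ceramic mug, 76 mm across, 85 mm tall; origin at the centre of its underside.
- jar: Bystander: closed glass jar with a steel cap, 64 mm across, 85 mm tall; origin at the centre of its underside.
- tape: Bystander: roll of masking tape lying flat, 90 mm across, 24 mm tall; origin at the centre of its underside.
- pencil: Bystander: wooden pencil lying flat, 172 x 8 x 7 mm; origin at the centre of its underside.
- eraser: Bystander: white eraser, 45 x 22 x 13 mm; origin at the centre of its underside.
- brush: Bystander: paint brush lying flat, 190 mm long; origin at the centre of its underside.
- paint_tin: Bystander: flat tin of watercolour pans, 75 x 130 x 17 mm; origin at the centre of its underside.
Mind the look-alikes: they are no part of the job. Leave any orange look-alike of the rail alone.

How it is judged:
By the outcome, as a careful person would: the job done as asked, in the order asked, and still so for the second after the job is handed in, with the robot touching nothing.
It also fails if it takes over 54 s, if anything falls off the work surface, if the arm or the gripper's body presses on something with over 40 N, if the wrist force passes 120 N, or if a joint passes its speed limit or range.

## Working session

There is one attempt and no reset: what is moved stays moved. The work goes in short steps, Python scripts to look and compute and a shell command to move; the robot and the scene stay as the last step left them, time stands still between calls to the robot, and variables do not carry over. Pictures are saved under pics/ and viewed, about 8 in all and at most 12, crops included, and the job is handed in when it is done.

```bash
mkdir -p pics
cat > h.py <<'E'
import numpy as np, cv2
from cell import observe, camera, manip
def snap(name,fn=None):
    c=camera(name)
    np.savez('%s.npz'%name,**{k:np.asarray(v) for k,v in c.items()})
    if fn: cv2.imwrite('pics/'+fn,c['pixels'][:,:,::-1])
    return c
def load(name): return dict(np.load('%s.npz'%name))
def ray(c,u,v,z):
    d=np.linalg.inv(c['mtx'])@[u,v,1.]; T=c['world_from_camera']
    d=T[:3,:3]@d; o=T[:3,3]; return o+d*(z-o[2])/d[2]
def pix(c,p):
    T=np.linalg.inv(c['world_from_camera']); q=c['mtx']@(T[:3,:3]@np.asarray(p)+T[:3,3]); return q[:2]/q[2]
def cloud(c):
    v,u=np.mgrid[0:400,0:640]; d=c['depth']; k=c['mtx']
    P=np.stack([(u-k[0,2])/k[0,0]*d,(v-k[1,2])/k[1,1]*d,d],-1)
    T=c['world_from_camera']; return P@T[:3,:3].T+T[:3,3]
E
python3 - <<'E'
from h import *
a=snap('top');b=snap('scene')
im=np.vstack([a['pixels'],b['pixels']])[:,:,::-1]
cv2.imwrite('pics/a.png',cv2.resize(a['pixels'][:,:,::-1],(800,500)))
cv2.imwrite('pics/b.png',b['pixels'][:,:,::-1])
print(a['world_from_camera'],a['mtx'],b['world_from_camera']);s=observe();print(s)
E
```

```text
[[ 0.02584582 -0.99711378  0.07138695  0.48507925]
 [-0.99941417 -0.02417074  0.02423    -0.037572  ]
 [-0.02243459 -0.07197137 -0.99715436  1.28169281]
 [ 0.          0.          0.          1.        ]] [[481.04013153   0.         312.1491701 ]
 [  0.         481.04013153 198.12915062]
 [  0.           0.           1.        ]] [[-0.414568    0.6310155  -0.65570787  1.15520048]
 [ 0.90996681  0.29511633 -0.29131898  0.25565451]
 [ 0.00968331 -0.71744393 -0.69654895  0.70326319]
 [ 0.          0.          0.          1.        ]]
{'t': 0.1, 'joint_positions': array([-1.24410043,  0.47772614,  0.02235132,  1.55634008, -0.01149468,
        1.10931601, -0.08310612]), 'dq': array([-0.00025506, -0.00085443, -0.00045052, -0.00378932, -0.00047715,
       -0.00128573, -0.00138164]), 'joint_efforts': array([ 4.43482393e-03, -5.84084415e+01,  1.54016018e+00, -2.73309660e+01,
       -5.41751459e-02,  1.31301535e-02,  4.86066858e-05]), 'position': array([0.28411351, 0.6116901 , 0.22177857]), 'orientation': array([ 2.64744365e+00,  1.68948445e+00, -2.08265806e-03]), 'force': array([-0.55844775,  0.0482038 ,  0.12238209]), 'ft_torque': array([-0.01688526,  0.0496375 , -0.0224259 ]), 'gripper_width': 0.08752627384777459}
```

View pics/a.png

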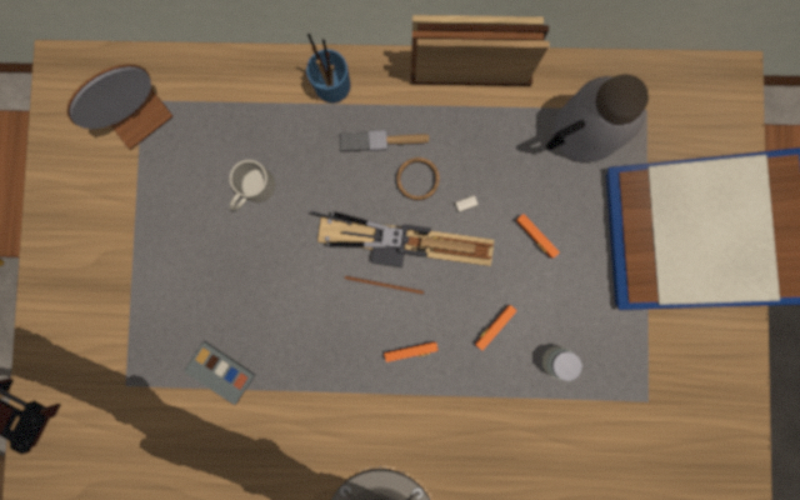

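View pics/b.png

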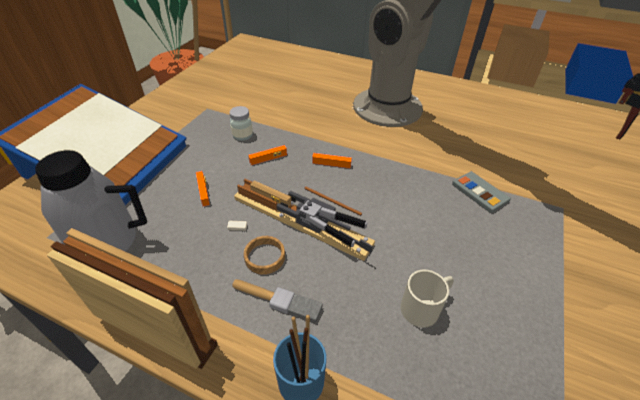

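The top view has the pliers at about (390,240) of 800x500, with the handles to the left (world +y). The rail is at about (450,245), and its look-alikes are three orange bars at (537,235), (496,327) and (410,351), plus the pencil at (385,285). I choose the brown bar in the channel, and check that choice in a close crop.

Run:
```python
from h import *
a=load('top');b=load('scene')
x=cv2.resize(a['pixels'][160:220,245:405,::-1],(800,300),interpolation=cv2.INTER_CUBIC)
y=cv2.resize(b['pixels'][170:270,225:385,::-1],(480,300),interpolation=cv2.INTER_CUBIC)
cv2.imwrite('pics/c.png',np.vstack([x,np.pad(y,((0,0),(0,320),(0,0)))]))
P=cloud(a)
# board mask by height
m=((P[...,2]>.009)&(P[...,2]<.09)).astype(np.uint8)
m[:150]=0;m[225:]=0;m[:,:240]=0;m[:,405:]=0
n,l,s,c=cv2.connectedComponentsWithStats(m)
for i in range(1,n):
  if s[i,4]>60: print(s[i],c[i],np.median(P[l==i],0))
i=1+np.argmax(s[1:,4]); q=P[l==i][:,:2].astype(np.float32); r=cv2.minAreaRect(q*1000); print(r)
```

```text
[319 150  31  11 112] [334.30357143 155.34821429] [ 0.68803269 -0.06192005  0.02323492]
[365 157  18  13 131] [373.39694656 162.73282443] [ 0.67337687 -0.167528    0.01325538]
[ 250  169  146   45 3457] [321.24905988 192.84842349] [ 0.58804336 -0.0226246   0.03671891]
((579.4344482421875, -31.087905883789062), (383.17608642578125, 91.11143493652344), 81.8033676147461)
```

View pics/c.png

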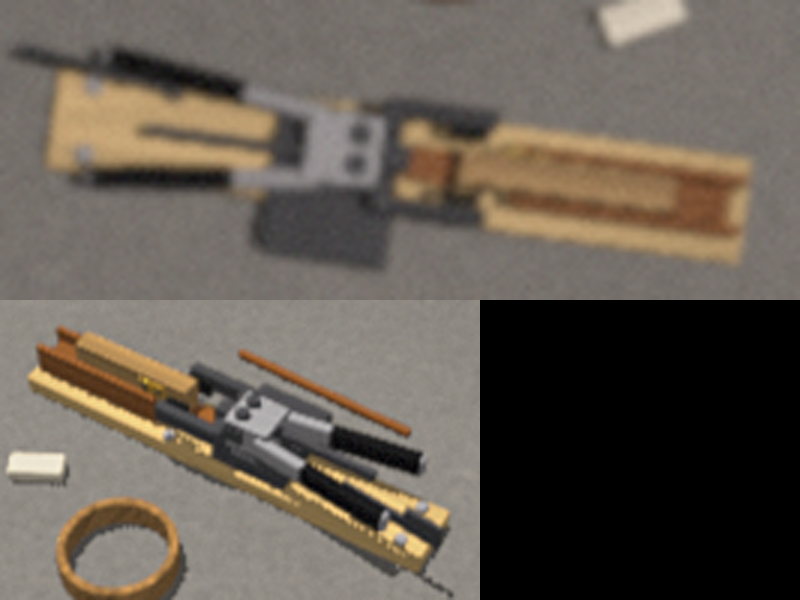

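The light wooden bar lying in the channel, crop (457,165)-(675,190), is the rail. It carries the brass plate and is about 110 mm long. The lever tail is at crop (20,52), beyond the upper handle.

```bash
cat >> h.py <<'E'
def frame(z=0):
    F=np.load('F.npy'); return F
def w2p(p):
    O,th=F_(); c,s=np.cos(th),np.sin(th); d=np.asarray(p)[...,:2]-O; return np.stack([d[...,0]*c+d[...,1]*s,-d[...,0]*s+d[...,1]*c],-1)
def p2w(p):
    O,th=F_(); c,s=np.cos(th),np.sin(th); p=np.asarray(p); return O+np.stack([p[...,0]*c-p[...,1]*s,p[...,0]*s+p[...,1]*c],-1)
def F_():
    f=np.load('F.npy'); return f[:2],f[2]
def tcp():
    from scipy.spatial.transform import Rotation as R
    s=observe(); M=R.from_rotvec(s['orientation']).as_matrix()
    O,th=F_(); p=w2p(s['position'])*1000
    e=lambda v:np.degrees(np.arctan2(v[1],v[0])-th)
    print('t',round(s['t'],2),'plier mm',p.round(1),'z',round(s['position'][2]*1000,1),'tool x ang in pliers',e(M[:,0]).round(2),'tilt',M[:,2].round(3),'F',s['force'].round(1),'w',round(s['gripper_width']*1000,1))
    return s,M
E
python3 - <<'E'
from h import *
a=load('top')
g=lambda u,v,z:ray(a,245+u/5-.4,160+v/5-.4,z)[:2]
L=[g(57,70,.016),g(46,168,.016)];R=[g(752,155,.044),g(740,262,.016)]
print(L,R, np.linalg.norm(L[0]-L[1]))
# rail top ends z=.060
r0=(g(462,148,.06)+g(457,188,.06))/2;r1=(g(680,178,.06)+g(672,207,.06))/2
P=cloud(a);sub=P[160:220,245:405]
# rail via height 52..70 right of pliers
for lo,hi in((.054,.066),):
  m=(sub[...,2]>lo)&(sub[...,2]<hi); m[:,:85]=0
  q=sub[m]; print(len(q),cv2.minAreaRect((q[:,:2]*1000).astype(np.float32)))
print('rail',r0,r1,np.linalg.norm(r1-r0))
l=(L[0]+L[1])/2; 
rb=R[1]; d=rb-L[1]; print('len -y edge',np.linalg.norm(d)); th=np.arctan2(d[1],d[0]); u=d/np.linalg.norm(d); n=np.array([-u[1],u[0]])
O=l+u*.165; print('O',O,'th',np.degrees(th))
np.save('F.npy',[*O,th])
print('rail in pliers',w2p(r0),w2p(r1),'L',w2p(L),'R',w2p(R))
m=(sub[...,2]>.04)&(sub[...,2]<.075); m[:,50:]=0
q=w2p(sub[m]);print('handles',q.min(0),q.max(0))
for x in(-.09,-.112,-.13): 
  k=q[abs(q[:,0]-x)<.004]; print(x,np.sort(k[:,1]).round(3))
tcp()
E
```

```text
[array([0.63735957, 0.14396473]), array([0.58502725, 0.1480152 ])] [array([ 0.59827241, -0.22018048]), array([ 0.54433646, -0.21880092])] 0.05248884551913062
422 ((588.6494750976562, -116.37369537353516), (61.553585052490234, 126.82637786865234), 1.2742384672164917)
rail [ 0.58662738 -0.06955401] [ 0.57678159 -0.1796375 ] 0.11052291050004162
len -y edge 0.3690661208824307
O [ 0.5930016  -0.01800411] th -96.32992233448162
rail in pliers [ 0.0519384  -0.00065181] [0.1624363 0.0016995] L [[-0.16587202  0.02622993]
 [-0.16412798 -0.02622993]] R [[ 0.20036268  0.02752931]
 [ 0.20493814 -0.02622993]]
handles [-0.17578065 -0.03523128] [-0.05449696  0.03838084]
-0.09 [-0.03  -0.029 -0.029 -0.027 -0.027 -0.026 -0.025 -0.024 -0.024 -0.022
 -0.022 -0.021 -0.02  -0.019 -0.006 -0.005 -0.004 -0.003 -0.003 -0.002
 -0.001 -0.     0.     0.017  0.021  0.021  0.022  0.023  0.023  0.025
  0.025  0.025  0.027  0.027  0.028  0.03   0.03   0.03   0.033  0.033]
-0.112 [-0.033 -0.032 -0.032 -0.03  -0.03  -0.029 -0.028 -0.027 -0.027 -0.025
 -0.025 -0.024 -0.022 -0.022 -0.021  0.     0.02   0.02   0.02   0.022
  0.022  0.023  0.023  0.025  0.025  0.025  0.027  0.028  0.028  0.029
  0.03   0.03   0.03   0.032  0.032  0.033  0.035  0.035]
-0.13 [-0.035 -0.035 -0.034 -0.033 -0.032 -0.032 -0.03  -0.03  -0.029 -0.028
 -0.027 -0.027 -0.025 -0.024 -0.024  0.021  0.021  0.022  0.023  0.023
  0.023  0.025  0.026  0.027  0.027  0.028  0.028  0.03   0.03   0.031
  0.032  0.033  0.033  0.035  0.035  0.035  0.038]
t 0.1 plier mm [-591.8 -376.4] z 221.8 tool x ang in pliers 161.42 tilt [-0.001 -0.002 -1.   ] F [-0.6  0.   0.1] w 87.5
```

```bash
cat >> h.py <<'E'
def go(px,py,z,ang=90,n=None,step=38):
    """distances for the move: constant tool-frame rows after each turn, target in pliers mm"""
    s,M=tcp(); O,th=F_()
    t=np.r_[p2w(np.array([px,py])/1000)*1000,z]; d=t-s['position']*1000
    a0=np.arctan2(M[1,0],M[0,0]); da=(np.radians(ang)+th-a0+np.pi)%(2*np.pi)-np.pi
    n=n or int(np.ceil(max(np.linalg.norm(d)/step,abs(da)/.12)))
    print('n',n,'tz',round(-da/n,4))
    for i in range(n):
        a=a0+da*i/n; x=np.array([np.cos(a),np.sin(a),0]); y=np.array([x[1],-x[0],0])
        print([round(float(v),1) for v in (d@x/n,d@y/n,-d[2]/n)],end=' ')
    print()
E
python3 -c "
from h import *
go(195,0,170)"
```

```text
t 0.1 plier mm [-591.8 -376.4] z 221.8 tool x ang in pliers 161.42 tilt [-0.001 -0.002 -1.   ] F [-0.6  0.   0.1] w 87.5
n 23 tz 0.0542
[-27.2, 26.4, 2.3] [-25.7, 27.8, 2.3] [-24.2, 29.2, 2.3] [-22.6, 30.5, 2.3] [-20.9, 31.6, 2.3] [-19.1, 32.7, 2.3] [-17.3, 33.7, 2.3] [-15.5, 34.6, 2.3] [-13.6, 35.4, 2.3] [-11.7, 36.1, 2.3] [-9.7, 36.7, 2.3] [-7.7, 37.1, 2.3] [-5.7, 37.5, 2.3] [-3.6, 37.7, 2.3] [-1.6, 37.9, 2.3] [0.5, 37.9, 2.3] [2.5, 37.8, 2.3] [4.6, 37.6, 2.3] [6.6, 37.3, 2.3] [8.6, 36.9, 2.3] [10.6, 36.4, 2.3] [12.6, 35.8, 2.3] [14.5, 35.0, 2.3]
```

```bash
python3 -m pendant '[[[0,0,0.054,-27,26,2,1],[0,0,0.054,-26,28,2,1],[0,0,0.054,-24,29,2,1],[0,0,0.054,-23,30,2,1],[0,0,0.054,-21,32,2,1],[0,0,0.054,-19,33,2,1],[0,0,0.054,-17,34,2,1],[0,0,0.054,-15,35,2,1],[0,0,0.054,-14,35,2,1],[0,0,0.054,-12,36,2,1],[0,0,0.054,-10,37,2,1],[0,0,0.054,-8,37,2,1],[0,0,0.054,-6,37,2,1],[0,0,0.054,-4,38,2,1],[0,0,0.054,-2,38,2,1],[0,0,0.054,0,38,2,1],[0,0,0.054,2,38,2,1],[0,0,0.054,5,38,2,1]]]' 10
python3 -c "
from h import *
go(195,0,140)"
```

```text
t: 1.6
position: [0.497, -0.0597, 0.1783]
orientation: [-3.133, -0.213, 0.012]
force: [1.2, -0.5, -0.0]
gripper_width: 0.0006
t 1.6 plier mm [ 52.  -90.8] z 178.3 tool x ang in pliers 104.09 tilt [-0.008  0.    -1.   ] F [ 1.2 -0.5 -0. ] w 0.6
n 5 tz 0.0492
[10.7, 32.2, 7.7] [12.2, 31.6, 7.7] [13.8, 31.0, 7.7] [15.3, 30.2, 7.7] [16.7, 29.5, 7.7]
```

```bash
python3 -m pendant '[[[0,0,0.055,11,32,8,1],[0,0,0.055,12,32,8,1],[0,0,0.055,14,31,8,1],[0,0,0.055,15,30,8,1],[0,0,0.055,17,30,8,1],[0,0,0,0,0,0,1],[0,0,0,0,0,0,1]]]'
python3 - <<'E'
from h import *
go(190,0,75)
c=snap('wrist','d.png');print(c['world_from_camera'].round(3),c['mtx'][0])
E
```

```text
t: 2.18
position: [0.5697, -0.2315, 0.1339]
orientation: [3.126, -0.26, -0.015]
force: [-0.7, 0.4, 0.4]
gripper_width: 0.0004
t 2.18 plier mm [214.7   0.4] z 133.9 tool x ang in pliers 86.83 tilt [-0.01  -0.004 -1.   ] F [-0.7  0.4  0.4] w 0.4
n 2 tz -0.0276
[-0.9, -12.3, 29.4] [-0.5, -12.4, 29.4] 
[[ 0.986 -0.156 -0.05   0.582]
 [-0.164 -0.954 -0.251 -0.162]
 [-0.008  0.255 -0.967  0.295]
 [ 0.     0.     0.     1.   ]] [335.68937642   0.         317.05886045]
```

View pics/d.png

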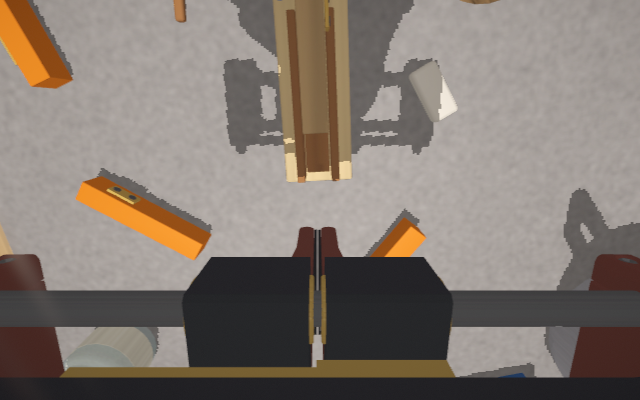

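The wrist view shows the channel running up from (318,180), the rail's tail edge at about (317,134), and the channel walls at columns about 296 and 336 near the end.

Run:
```python
from h import *
c=load('wrist')
for n,u,v,z in [('board end l',289,181,.016),('board end r',352,178,.016),('rail tail l',306,133,.06),('rail tail r',328,133,.06),('rail far l',299,10,.06),('rail far r',325,10,.06),('wall out l',295,178,.044),('wall out r',339,176,.044),('tail base',317,171,.034)]:
    print(n,(w2p(ray(c,u,v,z))*1000).round(1))
P=cloud(c);q=P[20:145,285:345];m=(q[...,2]>.055)&(q[...,2]<.066);print(m.sum());w=w2p(q[m])*1000
for lo in range(90,170,10):
    k=w[(w[:,0]>lo)&(w[:,0]<lo+10)]
    if len(k):print(lo,k.min(0).round(1),k.max(0).round(1))
print(w[:,0].max(),np.median(q[m][:,2]))
```

```text
board end l [201.3 -24.7]
board end r [201.5  28.7]
rail tail l [159.2  -5.8]
rail tail r [160.1   9.3]
rail far l [82.8 -5.5]
rail far r [83.7 10.9]
wall out l [193.5 -17. ]
wall out r [193.7  16.5]
tail base [190.7  -0.2]
3099
90 [90.  -8.1] [100.   13.2]
100 [100.  -8.] [110.    9.9]
110 [110.  -8.] [120.    9.9]
120 [120.   -8.1] [130.    9.8]
130 [130.   -8.1] [140.    9.9]
140 [140.   -8.1] [150.    9.8]
150 [150.   -8.2] [159.7   9.8]
159.7008270252257 0.05953969134921794
```

```bash
python3 -c "
from h import *
f=np.load('F.npy');n=np.array([-np.sin(f[2]),np.cos(f[2])]);f[:2]+=n*.0009;np.save('F.npy',f)"
python3 -m pendant '[[[0,0,-0.055,-1,-12,28,1],[0,0,0,-1,-12,28,1],[0,0,0,0,-4,20,1],[0,0,0,0,0,0,1],[0,0,0,0,0,0,1]]]'
python3 -c "
from h import *
go(180,0,52)"
```

```text
t: 2.65
position: [0.571, -0.1978, 0.0581]
orientation: [3.135, -0.158, -0.009]
force: [0.6, -0.1, 1.1]
gripper_width: 0.0
t 2.65 plier mm [181.1  -3. ] z 58.1 tool x ang in pliers 90.56 tilt [-0.006 -0.002 -1.   ] F [ 0.6 -0.1  1.1] w 0.0
n 1 tz 0.0097
[3.0, -1.1, 6.1]
```

```bash
python3 -m pendant '[[[0,0,0,3,0,6,1],[0,0,0.005,0,-3,0,1],[0,0,0,0,-3,0,1],[0,0,0,0,-3,0,1],[0,0,0,0,-2,0,1],[0,0,0,0,-2,0,1],[0,0,0,0,0,0,1]]]'
python3 -c "
from h import *
tcp()"
python3 -m pendant '[[[0,0,0,0,-3,0,1],[0,0,0,0,-3,0,1],[0,0,0,0,-3,0,1],[0,0,0,0,-2,0,1],[0,0,0,0,-2,0,1]]]'
python3 -c "
from h import *
tcp()"
```

```text
t: 3.23
position: [0.5788, -0.1841, 0.0577]
orientation: [3.134, -0.164, 0.004]
force: [0.4, 0.1, -0.3]
gripper_width: 0.0006
t 3.23 plier mm [166.6   3.3] z 57.7 tool x ang in pliers 90.33 tilt [ 0.002 -0.003 -1.   ] F [ 0.4  0.1 -0.3] w 0.6
t: 3.65
position: [0.5803, -0.1711, 0.0582]
orientation: [3.133, -0.166, 0.005]
force: [0.1, -1.2, 0.8]
gripper_width: 0.0004
t 3.65 plier mm [153.5   3.3] z 58.2 tool x ang in pliers 90.25 tilt [ 0.003 -0.004 -1.   ] F [ 0.1 -1.2  0.8] w 0.4
```

```bash
python3 -m pendant '[[[0,0,0,0,6,0,1],[0,0,0,-3,4,0,1],[0,0,0,0,0,5,1],[0,0,0,0,0,3,1],[0,0,0,0,0,0,1]]]'
python3 -c "
from h import *
tcp()"
```

```text
t: 4.07
position: [0.5758, -0.1813, 0.0494]
orientation: [3.134, -0.166, 0.005]
force: [-0.0, 0.5, -0.3]
gripper_width: 0.0005
t 4.07 plier mm [164.2  -0. ] z 49.4 tool x ang in pliers 90.27 tilt [ 0.003 -0.004 -1.   ] F [-0.   0.5 -0.3] w 0.5
```

```bash
python3 -m pendant '[[[0,0,0,0,-3,0,1],[0,0,0,0,-3,0,1],[0,0,0,0,-3,0,1],[0,0,0,0,-2,0,1]]]' | grep -E 'pos|force'
python3 -m pendant '[[[0,0,0,0,-2,0,1],[0,0,0,0,-2,0,1],[0,0,0,0,-2,0,1]]]'| grep -E 'pos|force'
python3 -c "
from h import *
tcp()
c=snap('wrist');P=cloud(c);w=P.reshape(-1,3);q=w2p(w)*1000
m=(w[:,2]>.056)&(w[:,2]<.063)&(abs(q[:,1])<10)&(q[:,0]>60)&(q[:,0]<175);print(m.sum(),np.percentile(q[m][:,0],[0,99,100]))"
```

```text
position: [0.5765, -0.1699, 0.0487]
force: [0.6, 0.0, -0.8]
position: [0.5773, -0.1642, 0.049]
force: [-0.5, -7.4, -0.1]
t 4.65 plier mm [147.1  -0.4] z 49.0 tool x ang in pliers 90.23 tilt [ 0.002 -0.006 -1.   ] F [-0.5 -7.4 -0.1] w 0.4
6690 [ 60.01674639 135.49377754 150.44254631]
```

```bash
python3 -m pendant '[[[0,0,0,0,-1,0,1]]]' | grep -E 'pos|force'
python3 -m pendant '[[[0,0,0,0,-1,0,1]]]'| grep -E 'pos|force'
python3 -m pendant '[[[0,0,0,0,-1,0,1]]]'| grep -E 'pos|force'
```

```text
position: [0.5772, -0.1644, 0.0492]
force: [-0.8, -2.4, 0.0]
position: [0.5772, -0.1643, 0.0493]
force: [-1.4, -3.6, 0.7]
position: [0.5772, -0.1643, 0.0495]
force: [-1.5, -4.3, 0.4]
```

```bash
python3 -m pendant '[[[0,0,0,0,-2,0,1],[0,0,0,0,-2,0,1]]]' | grep -E 'pos|force'
python3 -m pendant '[[[0,0,0,0,-2.5,0,1],[0,0,0,0,-2.5,0,1]]]'| grep -E 'pos|force'
python3 -m pendant '[[[0,0,0,0,-2.5,0,1],[0,0,0,0,-2.5,0,1],[0,0,0,0,-2.5,0,1],[0,0,0,0,-2.5,0,1]]]'| grep -E 'pos|force'
```

```text
position: [0.5771, -0.1642, 0.0499]
force: [-0.3, -6.7, 0.5]
position: [0.577, -0.1642, 0.0504]
force: [-1.1, -7.4, -0.7]
position: [0.5766, -0.1642, 0.0514]
force: [-1.3, -7.6, -0.3]
```

```bash
python3 -m pendant '[[[0,0,0,0,-3.2,0.4,1],[0,0,0,0,-3.4,0.4,1],[0,0,0,0,-3.4,0.4,1]]]'| grep -E 'pos|force'
python3 -m pendant '[[[0,0,0,0,-3.6,0.4,1],[0,0,0,0,-3.6,0.4,1],[0,0,0,0,-3.6,0.4,1],[0,0,0,0,-3.6,0.4,1],[0,0,0,0,-3.6,0.4,1],[0,0,0,0,-3.6,0.4,1]]]'| grep -E 'pos|force'
python3 - <<'E'
from h import *
a=snap('top');b=snap('scene');tcp()
x=cv2.resize(a['pixels'][160:220,245:405,::-1],(800,300),interpolation=cv2.INTER_CUBIC)
y=cv2.resize(b['pixels'][170:270,225:385,::-1],(480,300),interpolation=cv2.INTER_CUBIC)
cv2.imwrite('pics/e.png',np.vstack([x,np.pad(y,((0,0),(0,320),(0,0)))]))
E
```

```text
position: [0.5764, -0.1642, 0.0511]
force: [-2.3, -9.9, 0.6]
position: [0.5759, -0.1644, 0.0504]
force: [-1.4, -9.7, 1.6]
t 6.47 plier mm [147.4  -1.8] z 50.3 tool x ang in pliers 87.97 tilt [ 0.009 -0.069 -0.998] F [-1.3 -9.8 -0.1] w 0.8
```

View pics/e.png

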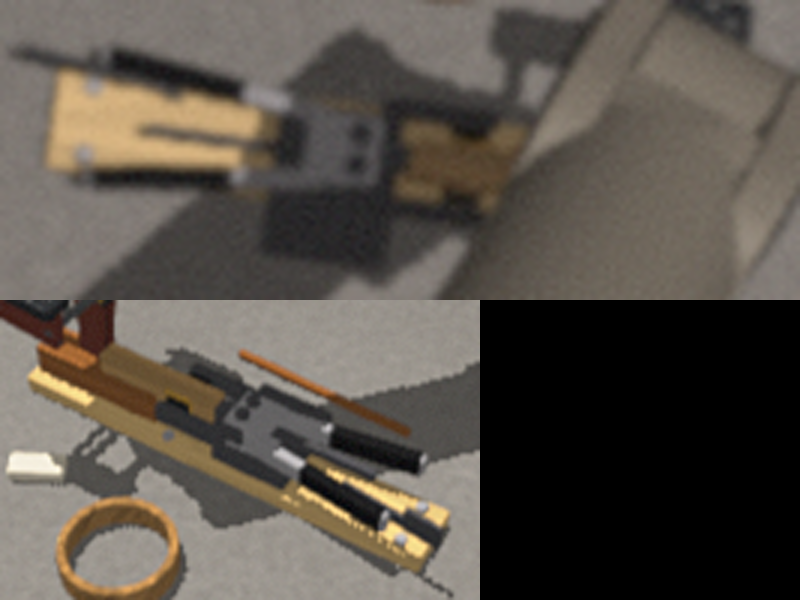

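The rail is home: the plate sits between the jaws and the inner end is in the throat. The press reached about 10 N and the rail didn't move. Next I back off, rise and move to the handles.

```bash
cat >> h.py <<'E'
_go=go
def go(px,py,z,ang=90,**k):
    from scipy.spatial.transform import Rotation as R
    s=observe();M=R.from_rotvec(s['orientation']).as_matrix();a=np.radians(ang)+F_()[1]
    D=np.array([[np.cos(a),np.sin(a),0],[np.sin(a),-np.cos(a),0],[0,0,-1]]).T
    print('total turn',R.from_matrix(M.T@D).as_rotvec().round(3)); _go(px,py,z,ang,**k)
E
python3 -m pendant '[[[0,0,0,0,5,0,1],[0.03,-0.01,0,0,5,-5,1],[0.03,-0.01,-0.035,0,0,-30,1],[0,0,0,0,0,-30,1],[0,0,0,0,0,0,1]]]'
python3 -c "
from h import *
go(-112,0,110)"
```

```text
t: 6.88
position: [0.5732, -0.169, 0.1161]
orientation: [-3.137, 0.169, 0.014]
force: [0.1, -0.1, 0.4]
gripper_width: -0.0001
total turn [0.    0.009 0.003]
t 6.88 plier mm [152.3  -3.9] z 116.1 tool x ang in pliers 90.15 tilt [-0.009  0.001 -1.   ] F [ 0.1 -0.1  0.4] w -0.1
n 7 tz 0.0004
[0.7, -37.8, 0.9] [0.6, -37.8, 0.9] [0.6, -37.8, 0.9] [0.6, -37.8, 0.9] [0.6, -37.8, 0.9] [0.6, -37.8, 0.9] [0.6, -37.8, 0.9]
```

```bash
python3 -m pendant '[[[0,0.009,0,1,-38,1,0],[0,0,0,1,-38,1,0],[0,0,0,1,-38,1,0],[0,0,0,1,-38,1,0],[0,0,0,1,-38,1,0],[0,0,0,1,-35,1,0],[0,0,0,0,-26,0,0],[0,0,0,0,-8,0,0],[0,0,0,0,0,0,0],[0,0,0,0,0,0,0]]]'
python3 - <<'E'
from h import *
go(-112,0,110)
c=snap('wrist','f.png')
P=cloud(c);w=P.reshape(-1,3);q=w2p(w)*1000
m=(w[:,2]>.05)&(w[:,2]<.062)&(abs(q[:,1])<50)
for x in (-130,-112,-95):
    k=np.sort(q[m&(abs(q[:,0]-x)<2)][:,1]);k2=k[abs(k)>12]; print(x,len(k),k2[:2].round(1),k2[-2:].round(1), k2[k2<0].max().round(1),k2[k2>0].min().round(1))
r=(w[:,2]>.056)&(w[:,2]<.063)&(abs(q[:,1])<9)&(q[:,0]>60)&(q[:,0]<175)
if r.any(): print('tail',q[r][:,0].max())
E
```

```text
t: 7.72
position: [0.6082, 0.1066, 0.1101]
orientation: [-3.127, 0.166, -0.003]
force: [0.4, -0.8, 0.6]
gripper_width: 0.064
total turn [-0.011 -0.001  0.005]
t 7.72 plier mm [-125.5    0.5] z 110.1 tool x ang in pliers 90.26 tilt [ 0.002  0.01  -1.   ] F [ 0.4 -0.8  0.6] w 64.0
n 1 tz 0.0045
[-0.6, 13.5, 0.1] 
-130 240 [-35.7 -34.7] [37.4 37.6] -23.4 20.7
-112 257 [-32.7 -32.6] [34.9 35.1] -21.2 18.1
-95 223 [-31.  -30.2] [32.8 33. ] -19.0 17.5
```

View pics/f.png

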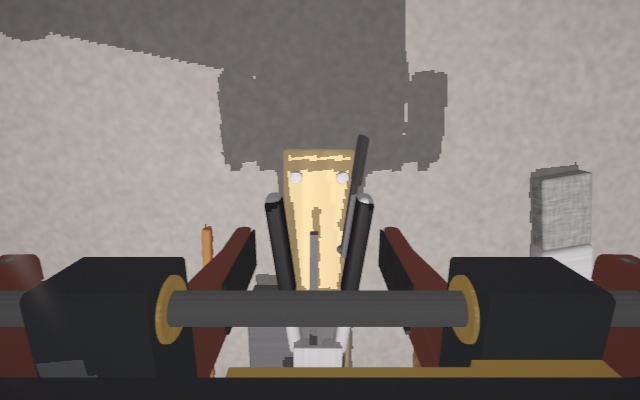

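The wrist view shows both handles between the opening fingers, at (275,205) and (365,205), with the lever tail at (362,145). The handle outsides measure -33 and +35 mm at the grip points, which agrees with the 68 mm stated.

```bash
python3 -m pendant '[[[-0.011,0,0,1,13,0,0],[0,0,0,0,2,0,0],[0,0,0,0,0,0,0],[0,0,0,0,0,0,0]]]' >/dev/null
python3 -c "
from h import *
go(-112,1.1,28)"
```

```text
total turn [ 0.004 -0.001 -0.007]
t 8.1 plier mm [-99.8   2.1] z 110.3 tool x ang in pliers 89.6 tilt [ 0.001 -0.004 -1.   ] F [-0.5  0.7  0.4] w 87.5
n 3 tz -0.0023
[-0.4, -4.1, 27.4] [-0.4, -4.1, 27.4] [-0.4, -4.1, 27.4]
```

```bash
python3 -m pendant '[[[0,0,0,-0.5,-6,20,0],[0,0,0,-0.5,-5,20,0],[0,0,0,0,0,0,0],[0,0,0,0,0,0,0]]]' >/dev/null
python3 -c "
from h import *
go(-112,1.1,28)"
```

```text
total turn [ 0.004 -0.005 -0.015]
t 8.43 plier mm [-105.6    3.5] z 71.3 tool x ang in pliers 89.12 tilt [ 0.004 -0.005 -1.   ] F [ 0.5  0.9 -0.2] w 87.9
n 2 tz -0.0077
[-1.2, -3.2, 21.6] [-1.2, -3.2, 21.6]
```

```bash
python3 -m pendant '[[[0,0,-0.01,-3,-6,3,0],[0,0,0,0,0,0,0],[0,0,0,0,0,15,0],[0,0,0,0,0,0,0]]]' >/dev/null
python3 -c "
from h import *
go(-112,1.1,28)"
```

```text
total turn [ 0.003 -0.008 -0.006]
t 8.77 plier mm [-111.2    2.1] z 56.0 tool x ang in pliers 89.67 tilt [ 0.008 -0.004 -1.   ] F [-1.3  0.6 -0.3] w 87.7
n 1 tz -0.0058
[-1.0, -0.8, 28.0]
```

```bash
python3 -m pendant '[[[0,-0.008,-0.005,-1,-1,15,0],[0,0,0,0,0,11,0],[0,0,0,-0.5,0,2,0],[0,0,0,0,0,0,0]]]' >/dev/null
python3 -c "
from h import *
go(-112,1.1,28)"
```

```text
total turn [ 0.002 -0.003  0.   ]
t 9.1 plier mm [-112.6    2.2] z 28.2 tool x ang in pliers 90.0 tilt [ 0.002 -0.002 -1.   ] F [-0.   0.4 -0.8] w 87.5
n 1 tz 0.0
[-1.1, 0.6, 0.2]
```

```bash
python3 -m pendant '[[[0,0,0,-1,0,0,0.15],[0,0,0,0,0,0,0.2],[0,0,0,0,0,0,0.25],[0,0,0,0,0,0,0.25],[0,0,0,0,0,0,0.25]]]' 6
python3 -c "
from h import *
tcp()"
```

```text
t: 9.52
position: [0.6083, 0.0936, 0.0287]
orientation: [3.135, -0.174, 0.006]
force: [1.3, -0.2, -4.2]
gripper_width: 0.0662
t 9.52 plier mm [-112.6    2. ] z 28.7 tool x ang in pliers 89.98 tilt [ 0.004 -0.002 -1.   ] F [ 1.3 -0.2 -4.2] w 66.2
```

```bash
for i in 1 ; do python3 -m pendant '[[[0,0,0,0,0,0,0.35],[0,0,0,0,0,0,0.45],[0,0,0,0,0,0,0.6],[0,0,0,0,0,0,0.6],[0,0,0,0,0,0,0.6]]]' 10; done
python3 -m pendant '[[[0,0,0,0,0,0,0.6],[0,0,0,0,0,0,0.6],[0,0,0,0,0,0,0.6],[0,0,0,0,0,0,0.6]]]' 13
python3 -c "
from h import *
tcp()"
```

```text
t: 9.93
position: [0.6084, 0.0953, 0.0289]
orientation: [3.136, -0.172, 0.007]
force: [0.6, 0.4, -2.2]
gripper_width: 0.0376
t: 10.27
position: [0.6084, 0.0953, 0.0289]
orientation: [3.137, -0.173, 0.007]
force: [0.9, 0.9, -2.9]
gripper_width: 0.0376
t 10.27 plier mm [-114.3    2. ] z 28.9 tool x ang in pliers 90.02 tilt [ 0.004 -0.    -1.   ] F [ 0.9  0.9 -2.9] w 37.6
```

```bash
python3 -m pendant '[[[0,0,0,0,0,0,0.4],[0,0,0,0,0,0,0.2],[0,0,0,0,0,0,0],[0,0,0,0,0,0,0],[0,0,0,0,0,0,0],[0,0,0,0,0,-15,0],[0,0,0,0,0,-30,0],[0,0,0,0,0,-35,0],[0,0,0,0,0,0,0],[0,0,0,0,0,0,0]]]'
python3 - <<'E'
from h import *
tcp()
c=snap('wrist','g.png')
P=cloud(c);w=P.reshape(-1,3);q=w2p(w)*1000
m=(w[:,2]>.05)&(w[:,2]<.066)&(abs(q[:,1])<50)
for x in (-130,-112):
    k=np.sort(q[m&(abs(q[:,0]-x)<2)][:,1]); print(x,len(k),k[:2].round(1),k[-2:].round(1))
for x in range(-185,-140,5):
    k=np.sort(q[(w[:,2]>.045)&(w[:,2]<.075)&(abs(q[:,0]-x)<2.5)&(abs(q[:,1])<50)][:,1]);print(x,len(k),k.min().round(1) if len(k) else '',k.max().round(1) if len(k) else '')
E
```

```text
t: 11.1
position: [0.6064, 0.0929, 0.1113]
orientation: [3.133, -0.175, 0.0]
force: [-1.2, 0.6, -0.3]
gripper_width: 0.0877
t 11.1 plier mm [-111.7    0.2] z 111.3 tool x ang in pliers 89.94 tilt [-0.    -0.003 -1.   ] F [-1.2  0.6 -0.3] w 87.7
-130 243 [-18.1 -18.1] [20.8 20.8]
-112 249 [-18.5 -18.4] [20.5 20.5]
-185 0  
-180 73 3.7 8.5
-175 73 3.7 8.5
-170 73 3.7 8.6
-165 78 3.7 8.7
-160 66 3.7 8.7
-155 64 3.7 8.1
-150 31 4.3 8.1
-145 78 -14.8 17.5
```

View pics/g.png

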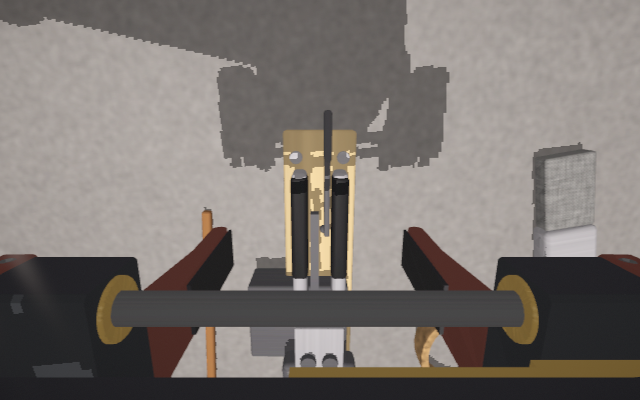

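The wrist view shows the handles parallel and locked at 39 mm, at columns 300 and 340, with the jaws clear of the fingers. The paddle at (327,125) measures y = 3.7 to 8.6, x = -181 to -150.

```bash
python3 -m pendant '[[[0,0,0,-7,-20,0,1],[0,0,0,-7,-20,0,1],[0,0,0,-6,-14,0,1],[0,0,0,0,-3,0,1],[0,0,0,0,0,0,1],[0,0,0,0,0,0,1],[0,0,0,0,0,0,1],[0,0,0,0,0,0,1],[0,0,0,0,0,0,1]]]' 10 >/dev/null
python3 -c "
from h import *
go(-171,-20,48)"
```

```text
total turn [ 0.009  0.003 -0.008]
t 11.9 plier mm [-164.1  -20.3] z 106.1 tool x ang in pliers 89.55 tilt [-0.004 -0.009 -1.   ] F [ 0.1 -0.3 -0.2] w 31.0
n 2 tz -0.0039
[0.1, -3.4, 29.1] [0.1, -3.4, 29.1]
```

```bash
python3 -m pendant '[[[0,0,0,0,-5,0,1],[0,0,0,0,-2,0,1],[0,0,0,0,0,5,1],[0,0,0,0,0,20,1],[0,0,0,0,0,20,1],[0,0,0,0,0,10,1],[0,0,0,0,0,0,1]]]' 10 >/dev/null
python3 -c "
from h import *
go(-171,-12,48)"
```

```text
total turn [ 0.008 -0.001 -0.01 ]
t 12.48 plier mm [-170.2  -18.1] z 49.7 tool x ang in pliers 89.4 tilt [-0.    -0.008 -1.   ] F [-1.5  0.6 -0.7] w 0.5
n 1 tz -0.0104
[6.1, -0.9, 1.7]
```

```bash
python3 -m pendant '[[[0,0,-0.01,3,-1,1,1],[0,0,0,3,0,0,1],[0,0,0,3,0,0,1],[0,0,0,3,0,0,1]]]' | grep -E "pos|force"
python3 -m pendant '[[[0,0,0,3,0,0,1],[0,0,0,3,0,0,1]]]' | grep -E "pos|force"
python3 -c "
from h import *
tcp()"
```

```text
position: [0.608, 0.1528, 0.0498]
force: [0.3, 0.1, 0.6]
position: [0.6134, 0.1521, 0.0502]
force: [-3.9, -0.1, -0.8]
t 12.98 plier mm [-171.3    0.6] z 50.2 tool x ang in pliers 90.04 tilt [-0.003 -0.007 -1.   ] F [-3.9 -0.1 -0.8] w 0.4
```

```bash
for i in 1 2; do python3 -m pendant '[[[0,0,0,3,0,0,1],[0,0,0,3,0,0,1]]]' | grep -E "pos|force"; done
python3 - <<'E'
from h import *
tcp()
c=snap('wrist')
P=cloud(c);w=P.reshape(-1,3);q=w2p(w)*1000
m=(w[:,2]>.05)&(w[:,2]<.066)&(abs(q[:,1])<50)
for x in (-130,-115):
    k=np.sort(q[m&(abs(q[:,0]-x)<2)][:,1]); print(x,len(k),k[:2].round(1),k[-2:].round(1))
E
```

```text
position: [0.6187, 0.1514, 0.0502]
force: [-1.3, -0.9, -0.6]
position: [0.6268, 0.1507, 0.0508]
force: [-1.0, -0.2, 0.0]
t 13.32 plier mm [-171.4   14.1] z 50.8 tool x ang in pliers 90.04 tilt [-0.002 -0.007 -1.   ] F [-1.  -0.2  0. ] w 0.4
-130 0 [] []
-115 0 [] []
```

Force has dropped, so they have probably sprung open. I'll check before retreating.

Run:
```python
from h import *
b=snap('scene')
cv2.imwrite('pics/i.png',cv2.resize(b['pixels'][170:280,225:395,::-1],(800,518),interpolation=cv2.INTER_CUBIC))
```

```text
(no output)
```

View pics/i.png

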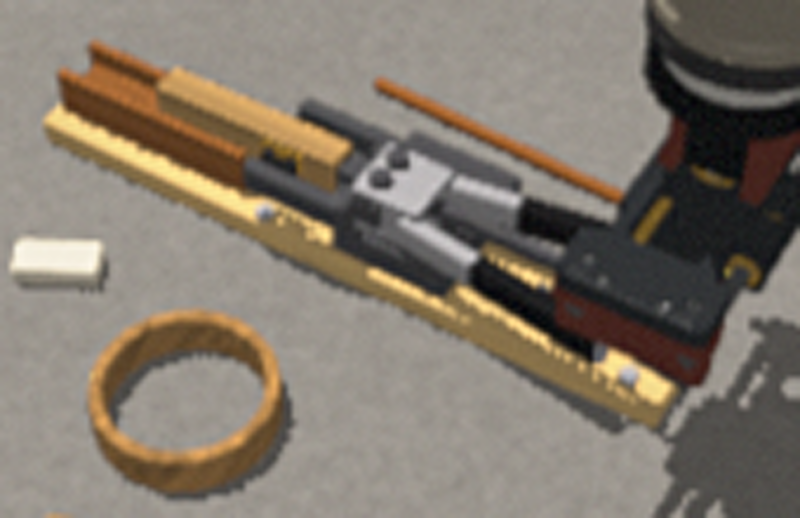

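The scene view shows the handles spread and the rail still home, with its inner end at (350,160), the same place as after the press. Now I retreat clear.

```bash
python3 -m pendant '[[[0,0,0,-5,0,0,1],[0,0,0,-3,0,-10,1],[0,0,0,0,0,-30,1],[0,0,0,0,0,-35,1],[0,0,0,0,10,-35,1],[0,0,0,0,0,0,1],[0,0,0,0,0,0,1]]]'
python3 - <<'E'
from h import *
tcp()
c=snap('wrist')
P=cloud(c);w=P.reshape(-1,3);q=w2p(w)*1000
m=(w[:,2]>.05)&(w[:,2]<.066)&(abs(q[:,1])<50)
for x in (-140,-130,-112):
    k=np.sort(q[m&(abs(q[:,0]-x)<2)][:,1]); print(x,len(k),k[:2].round(1),k[-2:].round(1))
a=snap('top');b=snap('scene')
x=cv2.resize(b['pixels'][170:250,230:350,::-1],(480,320),interpolation=cv2.INTER_CUBIC)
x=np.hstack([x,np.pad(cv2.resize(c['pixels'][:,150:490,::-1],(272,320)),((0,0),(0,48),(0,0)))])
y=cv2.resize(a['pixels'][160:215,245:405,::-1],(800,275),interpolation=cv2.INTER_CUBIC)
cv2.imwrite('pics/j.png',np.vstack([x,y]))
E
```

```text
t: 14.0
position: [0.6157, 0.1423, 0.1676]
orientation: [3.13, -0.172, -0.003]
force: [-0.9, 1.1, -0.7]
gripper_width: 0.0001
t 14.0 plier mm [-161.8    4. ] z 167.6 tool x ang in pliers 90.05 tilt [-0.002 -0.007 -1.   ] F [-0.9  1.1 -0.7] w 0.1
-140 115 [-34.3 -34.1] [36.9 37. ]
-130 142 [-35.2 -35.1] [37.7 38. ]
-112 110 [-32.2 -32.1] [34.8 34.8]
```

View pics/j.png

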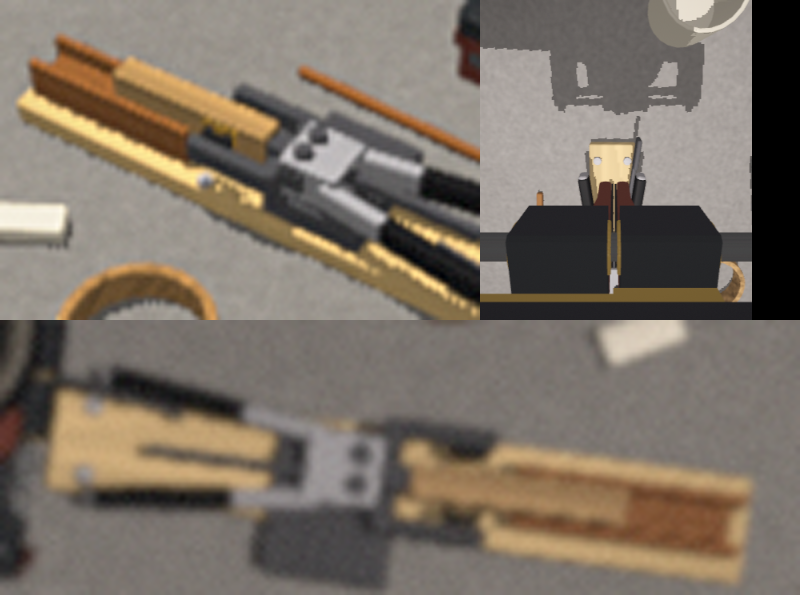

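Run:
```python
from h import *
a=load('top')
print('tail',w2p(ray(a,245+630/5-.4,160+(505-320)/5-.4,.06)))
print(manip.close_job())
```

```text
tail [0.13886049 0.00145695]
the job is handed in; nothing more can be done
None
```

The job is done and handed in at about 14 s of robot time.

- **Rail:** I slid it about 22 mm until it met the rigid stop, then pressed with about 10 N for roughly 0.7 s. The position did not change under the press. The highest push reading I saw was about 10 N.
- **Handles:** I squeezed them from above with the grip set to 10 N, later 13 N. They went over centre and stayed at 39 mm over the outsides after I let go, so they were locked.
- **Release:** I pushed the lever's tail outwards, at about 4 N. The pliers sprang open, and the handles then measured 67 mm over the grip points against 68 mm stated.

**Last checks:**
- The rail's tail reads x ≈ 139 mm, so its inner end is at about 29 mm. That is within the stop's 18 to 30 mm range, but the press itself suggested about 27 mm; the gap is within my measuring error.
- The scene picture shows the inner end in the same place as after pressing.
- In the last pictures the eraser, tape and pencil look undisturbed. The other things on the table were not checked again at the end.
- I did not measure the plate's depth directly. I infer that it is flush from the full lock.

One thing went less cleanly: the first approach to the rail was too high, at 58 mm. I backed off and lowered to about 49 mm before the real push.

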